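# Third hand: hold a throttle body against the spring stop

## Task

Pick up the aluminium throttle body, set it flat on the blue jig's bed between the two low rails with its dark flange towards the orange spring stop, and then push it along the bed against the stop until the pointer on the scale stands in the green field; never push the pointer into the red. Keep holding it there, still and square, so that a colleague can fasten it: the program finishes while the gripper holds it pressed, without letting go. Leave the other things on the bench where they are.

Things in the scene. Friction and masses are not known exactly. Their poses are not given: they have to be found in the camera images.
- throttle: cast throttle body to pick up, about 0.3 kg. Origin at its centre, 28 mm above its flat underside; z up. Aluminium block: x -34 to 24 mm, 40 mm wide (y, flat sides to grip), 56 high, black round bore on top. At its +x end a dark flange plate: x 24 to 32 mm, 58 wide (y), 56 high. Two short brass pipes stick out 14 mm at its -x end
- flange_face (a point): centre of the flange's outer face, 32 mm from the throttle body's centre along its +x
- jig: blue assembly jig fixed to the bench. Origin on the bench surface; +x is the pushing direction, towards the spring stop; z up. Bed: a flat plate, top 12 mm above the bench, x -90 to 150 mm, 100 wide. Two steel rails along x (-80 to 80 mm), inner faces at y = +-34 mm (5 mm of play each side of the flange), tops 18 mm above the bench
- bed (a point): point on the bed's top at jig x = -22 mm, mid-way between the rails, a clear place to set the throttle body down: standing flat there its centre is 28 mm above this point and its flange 40 mm short of the unloaded stop
- scale (a point): middle of the green field of the scale, on top of the grey stop housing (jig x 95 to 140 mm, 70 wide, top 70 mm above the bench; the black pointer over it reaches 76 mm)
- pad_face (a point): the orange spring stop plate with black rubber face that the flange is pushed against: 10 mm thick, 50 mm wide, 48 mm high. This point is the centre of its rubber face, 40 mm above the bench and, unloaded, at jig x = 50 mm; it yields along jig +x
- plunger (a joint): how far the spring stop has been pushed in, in m: 0 when unloaded, 0.026 at its end. Its spring gives 0.8 N per mm from the first mm. The black pointer on the housing's top moves with it: white field 0 to 0.008, green 0.008 to 0.016 (6.4 to 12.8 N; middle 0.012), yellow 0.016 to 0.020, red above 0.020
- old_carburettor: dark grey old carburettor with a brass fuel pipe, 75 x 55 x 57 mm; a bystander, to be left alone
- float_cover: dark cover plate with a round grey boss, 70 x 50 x 20 mm; a bystander, to be left alone
- bearing_ring: steel ring, 52 mm across, 12 mm high; a bystander, to be left alone
Not all that is in view belongs to the job. Leave any purple look-alike of the throttle alone.

How it is judged:
By the outcome, as a careful person would: the job done as asked, in the order asked, and still so for the second after the job is handed in, while the arm keeps its last pose, push and grip.
It also fails if it takes over 40 s, if anything falls off the work surface, if the arm or the gripper's body presses on something with over 40 N, if the wrist force passes 120 N, or if a joint passes its speed limit or range.

## Robot

A 6-joint arm with a two-finger parallel gripper is mounted at the origin on the work surface. World frame = base frame: x ahead of the robot, y to its left, z up, the work surface at z = 0. Lengths are in mm, angles in rad, forces in N, time in s.
With the tool pointing down it reaches from about 300 to 775 mm from the base axis. Payload 14.6 kg.
Tool frame: the origin (TCP) lies between the finger pads; the fingertips stand 25 mm ahead of it and the grasp point (between the pads) lies 6 mm ahead of it; z points along the fingers, y is the line along which they close (so a half turn about z gives the same grasp; the last joint's range is limited). The gripper opens to 94 mm and grips with 3 to 60 N. Pads are 16 mm wide; open, the fingers measure 119 mm over their backs; the gripper's body (75 mm by 177 mm) begins 78 mm behind the grasp point.
Start: joints at [1.206, 0.3, 1.521, -0, 1.321, -0.067], TCP at [161.377, 525.782, 203.446] pointing down, gripper open.
Joint ranges: [-3.03, 3.03], [-0.79, 2.21], [0.23, 2.52], [-1.04, 4.18], [0, 3.07], [-2.55, 2.55]. Speed limits (rad/s): [2.22, 2.22, 2.57, 3.14, 3.14, 3.14].

## Interface

Orientations are given as [roll, pitch, yaw] about the fixed x, y, z axes, in that order (R = Rz(yaw) Ry(pitch) Rx(roll)).
In Python, from cell import manip gives the robot as it stands. The module is installed in compiled form; this text tells all that it offers.
- The arm moves only by the tool step_arm, never from a script. Its argument "series" is one flat list of numbers, 5 for each row, row after row: the shift along the world's x, y, z in mm, then the turn about the world's z in rad, then the closure, from 0 (fully open) to 1 (shut). In form: [dx, dy, dz, spin, jaw, dx, dy, dz, spin, jaw, ...]. A call has 1 to 20 rows; each row shifts and turns the commanded pose from where the row before left it; what a row does not reach is not made up. A row lasts 1/8 s, in which the tool goes at most 62.5 mm and 10.7 degrees, less where a joint would pass 70% of its speed; a pose out of reach is approached as far as the arm can. A call is refused whole if a number of a shift passes 62.5 or a number of a turn 0.188, either way. A call with a gripper value outside its range is refused whole. The fingers move at their own pace and stop on an object; "squeeze" is the grip in N (left out, the last holds). Time passes only in rows, so rows that do not move let the fingers close. It gives the time, the measured TCP pose, the force, the opening and the grip force at its end, in the units of the state.
- manip.read_state(): the state, without advancing time (a new reading comes with each control period).
- manip.camera(name): name is "scene" or "top" or "wrist"; returns (picture, depth): 400x640x3 uint8, blue, green, red; 400x640 float32, mm along the optical axis (not along the pixel's ray), 0 where there is no reading.
- manip.camera_info(name): a dict with "fovy" (degrees; the focal length in pixels is half the picture's height over the tangent of half this angle, whatever the lens; pixels are square), "cx", "cy" (the principal point, pixels), "eye" and "orientation" of the camera in the world. Camera axes: x right, y down, z forward; pixel columns grow to the right and rows downward; lengths in mm; the calibration is good to about 2 mm. A picture is of the moment at which its call begins: read the wrist's pose just before it. camera_info takes no time and is no camera call; for the wrist camera it gives the pose at the moment of the call.
- manip.sign_off(): hands the job in; it is judged then, once.
The state is a dict: "clock": time; "joints": joint angles; "qd": joint speeds; "effort": joint torques, N m; "eef_pos": TCP position; "eef_rot": TCP orientation; "wrist_force": force on the tool from outside, world axes, zero at the start; "moment": the same for the moment, N m; "finger_gap": finger opening in mm; "finger_force": force on a finger pad.
Only numpy, scipy, OpenCV 4.12 (cv2) and the standard library are available. Lean on these libraries where they do the work, as an engineer would, in place of code of your own. Each camera call takes 0.05 s, during which the arm holds its last target. There are 200 camera calls.

## Working session

There is one attempt and no reset: what is moved stays moved. The work goes in short steps, Python scripts to look and compute and a tool call to move; the robot and the scene stay as the last step left them, time stands still between calls to the robot, and variables do not carry over. Pictures are saved under pics/ and viewed, at most 10 in all, crops included, and the job is handed in when it is done.

Besides the shell and the picture viewer there is one more tool, called after ">>>" as name(argument=value, ...), one argument or row to a line, values as JSON. step_arm: Moves the arm, as the interface text tells. Its arguments: {"type":"object","properties":{"series":{"type":"array"},"squeeze":{"type":"number"}},"required":["series"]}

```bash
mkdir -p pics; cat > h.py <<'E'
from cell import manip
import numpy as np, cv2
from scipy.spatial.transform import Rotation as R
def cam(n):
    i=manip.camera_info(n); p,d=manip.camera(n); return i,p,d
def cloud(i,d):
    f=200/np.tan(np.radians(i['fovy'])/2); v,u=np.mgrid[0:400,0:640]
    P=np.dstack([(u-i['cx'])/f*d,(v-i['cy'])/f*d,d])
    o=np.array(i['orientation'],float)
    M=o if o.shape==(3,3) else R.from_euler('xyz',o).as_matrix()
    return P@M.T+np.array(i['eye'])
E
python3 - <<'E'
from h import *
for n in ['top','scene']:
    i,p,d=cam(n); print(n,i); cv2.imwrite(f'pics/{n}0.png',p); np.save(n+'0.npy',cloud(i,d))
    cv2.imwrite(f'pics/{n}0.png',p)
print(manip.read_state())
E
```

```text
top {'fovy': 57.82882876818198, 'cx': 324.3624736522355, 'cy': 198.95750045186367, 'eye': array([ 459.65153257, -156.7144961 ,  817.48157883]), 'orientation': array([-2.99950403,  0.0347219 , -1.58258031])}
scene {'fovy': 57.86262427725869, 'cx': 316.09973152099036, 'cy': 199.48794317288412, 'eye': array([1185.07662412,  297.86699931,  623.44518141]), 'orientation': array([-2.2049601 , -0.01554059,  2.2358455 ])}
{'clock': 0.1, 'joints': array([ 1.20640585e+00,  3.00400291e-01,  1.52149865e+00, -1.14119469e-05,
        1.32069866e+00, -6.65981696e-02]), 'qd': array([-0.00015436, -0.00158754, -0.0009793 , -0.00046776,  0.0001066 ,
        0.00067907]), 'effort': array([ 4.33881840e-03, -5.32650054e+01, -3.53280008e+01,  7.10225408e-02,
        2.35884462e-02, -1.00901232e-04]), 'eef_pos': array([161.29858246, 525.57653785, 202.96003963]), 'eef_rot': array([-3.14058920e+00, -5.58488144e-05,  2.84380315e+00]), 'wrist_force': array([ 0.11464891, -0.05536675,  0.24514391]), 'moment': array([-0.02658971, -0.01921299, -0.01655543]), 'finger_force': 0.0, 'finger_gap': 93.63641067923182}
```

View pics/top0.png

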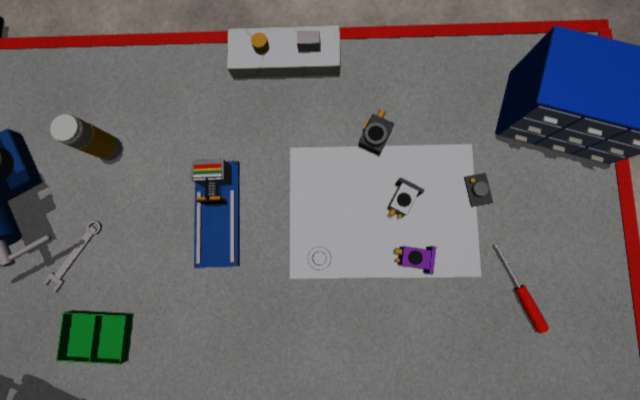

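View pics/scene0.png

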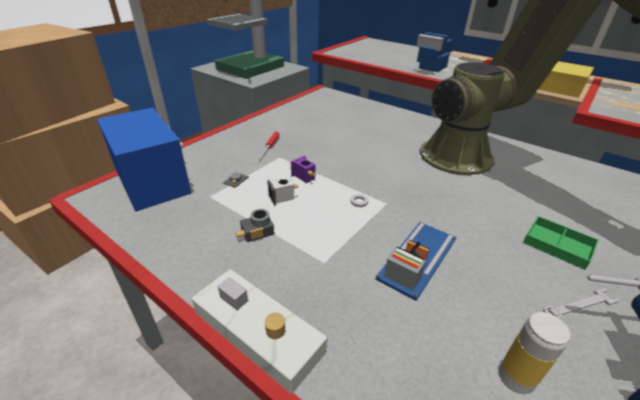

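The top view shows three candidates: aluminium body at about (404,198), purple look-alike at (415,257), and dark grey carburettor at (375,133). The aluminium block with the dark flange (upper right) and brass pipes (lower left) at (404,198) fits the description. The jig is at (216,213) with its stop towards the top of the image. I'll confirm this in a crop and measure.

```bash
python3 - <<'E'
from h import *
P=np.load('top0.npy'); p=cv2.imread('pics/top0.png')
a=cv2.resize(p[165:230,370:440],None,fx=5.5,fy=5.5,interpolation=2); b=cv2.resize(p[150:275,180:255],None,fx=3,fy=3,interpolation=2)
c=np.zeros((400,640,3),np.uint8); c[:a.shape[0],:a.shape[1]]=a; c[:b.shape[0],400:400+b.shape[1]]=b
cv2.imwrite('pics/crop.png',c)
def rect(m,t):
    q=P[m][:,:2].astype(np.float32); print(t,len(q),cv2.minAreaRect(q),q.mean(0).round(1),np.median(P[m][:,2]))
v,u=np.mgrid[0:400,0:640]
win=(u>380)&(u<430)&(v>170)&(v<228)
z=P[...,2]; hi=win&(z>45)
rect(hi,'throttle top all')
g=p.astype(int).mean(2)
rect(hi&(g>110),'alu'); 
# jig
b=(u>185)&(u<250)&(v>150)&(v<275)
hsv=cv2.cvtColor(p,cv2.COLOR_BGR2HSV)
blue=b&(hsv[...,0]>100)&(hsv[...,0]<125)&(hsv[...,1]>150)&(z<25)&(z>5)
rect(blue,'bed')
sat=hsv[...,1]
rail=b&(sat<70)&(z>8)&(z<26)&(g>100)
for s,t in((u<216,'L'),(u>=216,'R')):
    m=rail&s; rect(m,'rail'+t)
rect(b&(z>62),'housing top')
print('bench',np.median(z[300:320,200:300]))
E
```

```text
throttle top all 656 ((521.990966796875, -251.9132080078125), (59.93074417114258, 219.55471801757812), 48.4859504699707) [ 572.1 -300.6] 54.93498665619302
alu 356 ((521.9640502929688, -251.93930053710938), (59.749759674072266, 219.61888122558594), 48.41924285888672) [ 567.9 -298.1] 55.02642740299103
bed 2658 ((547.17822265625, 115.38381958007812), (235.97640991210938, 100.64340209960938), 1.6652326583862305) [520.4 109.1] 11.270932529152617
railL 219 ((515.8695678710938, 154.30838012695312), (159.02999877929688, 10.81569766998291), 0.7955851554870605) [507.4 153.2] 17.206441509551837
railR 282 ((554.8937377929688, 78.335205078125), (14.03967571258545, 229.66217041015625), 89.64070129394531) [519.  78.] 16.82573965903771
housing top 874 ((570.0565795898438, -6.808135986328125), (357.4195251464844, 104.3842544555664), 69.90900421142578) [619.6 106.9] 69.7303146101255
bench -0.7205318977116235
```

View pics/crop.png

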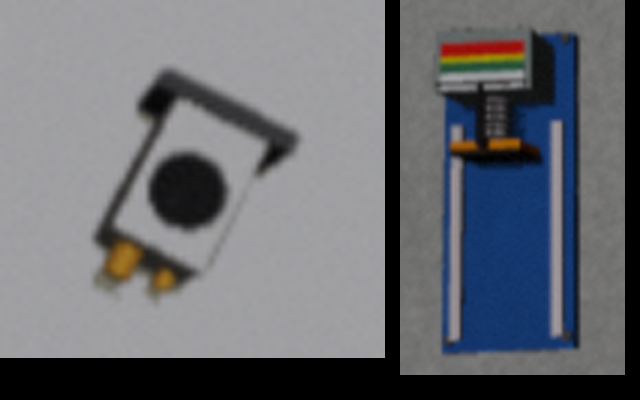

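The crop confirms it: an aluminium body with a black bore, dark flange at upper right and brass pipes at lower left. The jig bed lies along world x with the orange stop at the top. Next I'll remove the edge outliers from the fits.

```bash
cat > m.py <<'E'
from h import *
def rr(P,m,t):
    m=cv2.morphologyEx(m.astype(np.uint8),cv2.MORPH_OPEN,np.ones((2,2)))
    n,l,s,_=cv2.connectedComponentsWithStats(m); k=1+s[1:,4].argmax()
    q=P[l==k][:,:2].astype(np.float32); r=cv2.minAreaRect(q)
    print(t,len(q),[np.round(x,1) for x in r],q.mean(0).round(1)); return q
E
python3 - <<'E'
from m import *
P=np.load('top0.npy'); p=cv2.imread('pics/top0.png'); v,u=np.mgrid[0:400,0:640]; z=P[...,2]
g=p.astype(int).mean(2); hsv=cv2.cvtColor(p,cv2.COLOR_BGR2HSV)
w=(u>380)&(u<430)&(v>170)&(v<228)&(z>52)&(z<59)
rr(P,w,'throttle all'); rr(P,w&(g>110),'alu'); rr(P,w&(g<45),'bore')
b=(u>185)&(u<250)&(v>150)&(v<275)
rr(P,b&(z>67)&(z<73),'housing')
rr(P,b&(z>9)&(z<15),'bed'); rr(P,b&(z>5)&(z<22),'bed+rails')
for s,t in((u<216,'L'),(u>=216,'R')):
    q=rr(P,b&s&(hsv[...,1]<80)&(z>13)&(z<21)&(g>100),'rail'+t); print(np.polyfit(q[:,0],q[:,1],1))
rr(P,b&(hsv[...,0]<25)&(hsv[...,1]>120)&(z>55)&(z<67)&(v>190),'pad top')
E
```

```text
throttle all 613 [array([ 524. , -259.5]), array([ 65.3, 233.7]), np.float64(47.6)] [ 572.  -305.3]
alu 324 [array([ 514.9, -253. ]), array([ 55.2, 215.1]), np.float64(44.3)] [ 567.6 -303. ]
bore 121 [array([ 563. , -300.6]), array([23.7, 23.6]), np.float64(88.5)] [ 563.2 -300.7]
housing 561 [array([570.9, -11.4]), array([360.7,  62.5]), np.float64(62.4)] [633.9 111.8]
bed 2490 [array([554.9,  19.8]), array([238.2, 322.7]), np.float64(8.1)] [514.3 102.3]
bed+rails 3529 [array([554.9,  19.8]), array([238.2, 322.7]), np.float64(8.1)] [518.7 106.9]
railL 192 [array([502.1, 151.2]), array([131.6,   7.9]), np.float64(1.1)] [499.4 150.8]
[2.57992018e-02 1.37866684e+02]
railR 160 [array([498.9, -39.5]), array([118., 233.]), np.float64(1.1)] [495.1  71.2]
[ 0.10984509 16.82702356]
pad top 56 [array([572.5, 102. ]), array([21.7,  8. ]), np.float64(89.6)] [572.3 101.1]
```

```bash
sed -i 's/m=cv2.morph.*/m=m.astype(np.uint8)/' m.py
python3 - <<'E'
from m import *
P=np.load('top0.npy'); p=cv2.imread('pics/top0.png'); v,u=np.mgrid[0:400,0:640]; z=P[...,2]
g=p.astype(int).mean(2); hsv=cv2.cvtColor(p,cv2.COLOR_BGR2HSV)
w=(u>380)&(u<430)&(v>170)&(v<228)&(z>52)&(z<59)
rr(P,w,'throttle all'); rr(P,w&(g>110),'alu'); rr(P,w&(g<45),'bore')
b=(u>185)&(u<250)&(v>150)&(v<275)
rr(P,b&(z>67)&(z<73),'housing')
rr(P,b&(z>5)&(z<22),'bed+rails')
for s,t in((u<216,'L'),(u>=216,'R')):
    q=rr(P,b&s&(hsv[...,1]<80)&(z>13)&(z<21)&(g>100),'rail'+t); k=np.polyfit(q[:,0],q[:,1],1); k=np.polyfit(*q[abs(np.polyval(k,q[:,0])-q[:,1])<6].T,1);print(k)
rr(P,b&(hsv[...,0]<25)&(hsv[...,1]>120)&(z>55)&(z<67)&(v>190),'pad top')
E
```

```text
throttle all 615 [array([ 572.8, -302.4]), array([56.9, 65.9]), np.float64(61.2)] [ 573.9 -303. ]
alu 326 [array([ 568.7, -300.6]), array([38.5, 56.7]), np.float64(61.7)] [ 569.6 -300.9]
bore 121 [array([ 565.1, -298.8]), array([23.5, 23.7]), np.float64(89.5)] [ 565.3 -298.7]
housing 604 [array([635.9, 117. ]), array([45.4, 69.6]), np.float64(1.2)] [636.1 116.9]
bed+rails 3537 [array([548.7, 115.4]), array([239.7, 101.2]), np.float64(1.4)] [521.5 110.3]
railL 195 [array([503.3, 153.4]), array([133.8,   9.3]), np.float64(0.8)] [501.  152.9]
[2.75414211e-02 1.39133339e+02]
railR 216 [array([519.4,  77.9]), array([158.9,   8.9]), np.float64(1.4)] [518.   76.6]
[2.48925908e-02 6.37434833e+01]
pad top 96 [array([573.7, 115.6]), array([ 9.9, 48.8]), np.float64(1.9)] [573.6 113.9]
```

Measured:

| Item | Position (mm) | Yaw | Check |
|---|---|---|---|
| Throttle | centre (573.4, -303) | -0.494 rad | Sizes match: 38.5x56.7 block, z 55 |
| Jig | origin (518.6, 114.4) | 0.024 rad | Bed 240x101, housing 45x70 and pad all agree |

Moving above the throttle.

>>> step_arm(
  series=[22.6, -46, 0, -0.011, 0, 22.6, -46, 0, -0.011, 0, 22.6, -46, 0, -0.011, 0, 22.6, -46, 0, -0.011, 0, 22.6, -46, 0, -0.011, 0, 22.6, -46, 0, -0.011, 0, 22.6, -46, 0, -0.011, 0, 22.6, -46, 0, -0.011, 0, 22.6, -46, 0, -0.011, 0, 22.6, -46, 0, -0.011, 0, 22.6, -46, 0, -0.011, 0, 22.6, -46, 0, -0.011, 0, 22.6, -46, 0, -0.011, 0, 22.6, -46, 0, -0.011, 0, 22.6, -46, 0, -0.011, 0, 22.6, -46, 0, -0.011, 0, 22.6, -46, 0, -0.011, 0, 22.6, -46, 0, -0.011, 0, 0, 0, 0, 0, 0, 0, 0, 0, 0, 0],
  squeeze=20,
)

```text
clock: 2.6
eef_pos: [567.9, -301.7, 203.0]
eef_rot: [3.141, -0.001, 2.646]
wrist_force: [-0.0, 1.6, 0.5]
finger_gap: 94.3
finger_force: 0.0
```

```bash
python3 - <<'E'
from m import *
s=manip.read_state(); print(s['clock'],s['eef_pos'],s['eef_rot'],s['wrist_force'])
i,p,d=cam('wrist'); P=cloud(i,d); cv2.imwrite('pics/w1.png',p); z=P[...,2]; print(i['eye'],i['orientation'])
w=(z>50)&(z<60)&(np.hypot(P[...,0]-572,P[...,1]+303)<60); g=p.astype(int).mean(2)
rr(P,w,'all'); rr(P,w&(g>110),'alu'); print(np.median(z[w]))
E
```

```text
2.6 [ 567.89089078 -301.6812673   202.9534603 ] [ 3.14140411e+00 -1.01621201e-03  2.64588837e+00] [-0.01843507  1.55353625  0.48768135]
[ 496.37199635 -262.72704744  384.44633098] [ 2.86206594e+00 -4.36721361e-04  1.07453640e+00]
all 1853 [array([ 570.8, -301.4]), array([57.6, 66.4]), np.float64(61.2)] [ 570.8 -301.4]
alu 944 [array([ 568.2, -299.8]), array([39.9, 57.4]), np.float64(60.7)] [ 568.7 -300.2]
56.05715608219015
```

View pics/w1.png

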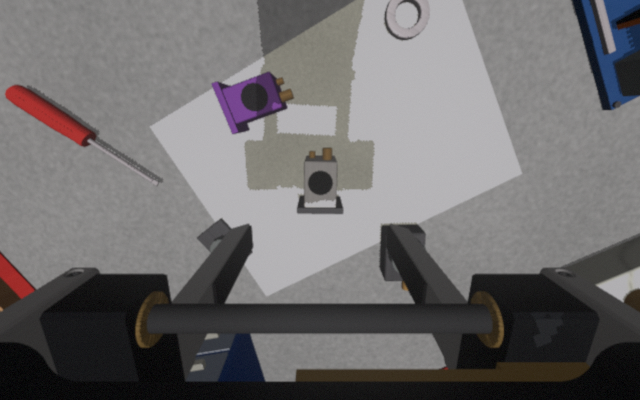

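The wrist view shows the throttle at (320,180), square between the fingers and about 1.5 mm from the top-camera estimate. Descending to grip.

>>> step_arm(
  series=[0, 1.5, -40, -0.011, 0, 0, 0, -40, 0, 0, 0, 0, -35, 0, 0, 0, 0, -25, 0, 0, 0, 0, -15, 0, 0, 0, 0, -10, 0, 0, 0, 0, 0, 0, 0, 0, 0, 0, 0, 1, 0, 0, 0, 0, 1, 0, 0, 0, 0, 1, 0, 0, 0, 0, 1, 0, 0, 0, 0, 1, 0, 0, 0, 0, 1, 0, 0, 0, 0, 1],
  squeeze=30,
)

```text
clock: 4.4
eef_pos: [568.1, -300.7, 38.4]
eef_rot: [-3.142, -0.0, 2.635]
wrist_force: [0.1, -0.5, 0.1]
finger_gap: 39.9
finger_force: 30.0
```

Gripped, with a gap of 39.9 mm. Lifting and carrying it over the bed.

>>> step_arm(
  series=[0, 0, 20, 0, 1, 0, 0, 50, 0, 1, 0, 0, 50, 0, 1, -7.6, 41.4, 0, 0.053, 1, -7.6, 41.4, 0, 0.053, 1, -7.6, 41.4, 0, 0.053, 1, -7.6, 41.4, 0, 0.053, 1, -7.6, 41.4, 0, 0.053, 1, -7.6, 41.4, 0, 0.053, 1, -7.6, 41.4, 0, 0.053, 1, -7.6, 41.4, 0, 0.053, 1, -7.6, 41.4, 0, 0.053, 1, -7.6, 41.4, 0, 0.053, 1, 0, 0, 0, 0, 1, 0, 0, 0, 0, 1],
)

```text
clock: 6.28
eef_pos: [492.3, 113.0, 159.2]
eef_rot: [-3.141, 0.001, -3.119]
wrist_force: [0.2, -0.2, -3.3]
finger_gap: 40.2
finger_force: 30.0
```

```bash
python3 - <<'E'
from m import *
s=manip.read_state(); print(s['clock'],s['eef_pos'],s['eef_rot'],s['wrist_force'],s['finger_gap'])
i,p,d=cam('wrist'); P=cloud(i,d); cv2.imwrite('pics/w2.png',p); np.save('w2.npy',P); x,y,z=P.transpose(2,0,1)
near=(abs(y-114)<70)&(x>400)&(x<690)
hsv=cv2.cvtColor(p,cv2.COLOR_BGR2HSV); g=p.astype(int).mean(2)
for s_,t in((y>114,'L'),(y<114,'R')):
    q=rr(P,near&s_&(abs(abs(y-114)-38)<12)&(hsv[...,1]<90)&(z>15)&(z<22)&(g>90),'rail'+t)
    k=np.polyfit(*q.T,1); k=np.polyfit(*q[abs(np.polyval(k,q[:,0])-q[:,1])<5].T,1);print(k,np.polyval(k,496))
rr(P,near&(z>5)&(z<21)&(abs(y-114)<55)&(d>0),'bed'); rr(P,near&(z>67)&(z<73)&(x>600),'housing')
m=(np.hypot(x-495,y-114)<60)&(z>150)&(z<185); rr(P,m,'throttle top'); print(np.median(z[m]))
E
```

```text
6.275 [492.30759213 112.98205229 159.16497572] [-3.14146944e+00  7.61972437e-04 -3.11857010e+00] [ 0.20278912 -0.16681494 -3.33602564] 40.22923423206753
railL 512 [array([486.8, 153.3]), array([102.6,   8.1]), np.float64(1.7)] [479.2 153.2]
[4.51128357e-02 1.31608187e+02] 153.9841537417316
railR 411 [array([488.6,  77.1]), array([100.5,   7.9]), np.float64(1.4)] [475.4  76.5]
[1.41133375e-03 7.58266358e+01] 76.52665732547284
bed 5097 [array([485.5, 115.2]), array([117.9, 100.3]), np.float64(1.3)] [464.5 115.2]
housing 137 [array([612.5, 136.7]), array([ 5.2, 32. ]), np.float64(1.2)] [611.8 136.7]
throttle top 7458 [array([488.3, 113.7]), array([80.5, 63.5]), np.float64(0.9)] [489.6 114.1]
176.778246971824
```

View pics/w2.png

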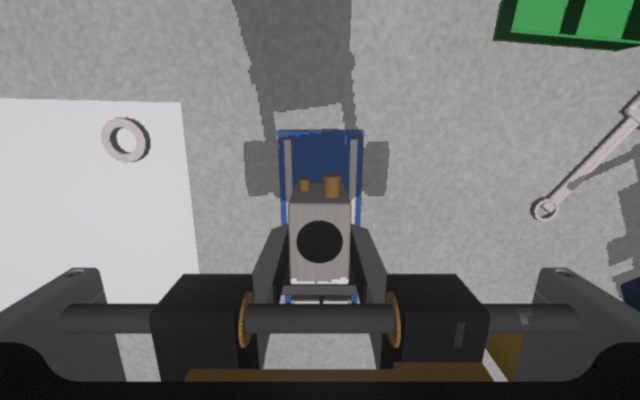

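The wrist view shows the throttle square over the bed, flange towards the stop and pipes at (304,184) and (331,185). The centreline needs about +1.3 mm in y. Lowering.

>>> step_arm(
  series=[0, 1.3, -40, 0.001, 1, 0, 0, -35, 0, 1, 0, 0, -18, 0, 1, 0, 0, -9, 0, 1, 0, 0, -4, 0, 1, 0, 0, 0, 0, 1, 0, 0, 0, 0, 1],
)

```text
clock: 7.2
eef_pos: [492.6, 114.6, 53.1]
eef_rot: [3.141, 0.001, -3.117]
wrist_force: [0.1, -0.2, -3.3]
finger_gap: 39.7
finger_force: 30.0
```

>>> step_arm(
  series=[0, 0, -1, 0, 1, 0, 0, -1, 0, 1, 0, 0, -0.6, 0, 1, 0, 0, 0, 0, 1, 0, 0, 0, 0, 1],
)

```text
clock: 7.82
eef_pos: [492.2, 114.6, 50.4]
eef_rot: [3.142, 0.0, -3.117]
wrist_force: [-4.3, -0.6, 5.5]
finger_gap: 39.8
finger_force: 30.0
```

It's on the bed with about 9 N of contact. I'll ease that slightly and slide along the jig axis.

>>> step_arm(
  series=[0, 0, 0.3, 0, 1, 5, 0.12, 0, 0, 1, 7, 0.17, 0, 0, 1, 7, 0.17, 0, 0, 1, 7, 0.17, 0, 0, 1, 5, 0.12, 0, 0, 1, 3, 0.08, 0, 0, 1, 0, 0, 0, 0, 1, 0, 0, 0, 0, 1],
)

```text
clock: 8.95
eef_pos: [526.5, 115.5, 50.4]
eef_rot: [3.141, 0.001, -3.117]
wrist_force: [-1.8, -0.7, 4.5]
finger_gap: 39.5
finger_force: 30.0
```

```bash
cat > look.py <<'E'
from m import *
import sys
s=manip.read_state(); print(s['clock'],s['eef_pos'],s['eef_rot'],s['wrist_force'],s['finger_gap'])
i,p,d=cam('top'); P=cloud(i,d); x,y,z=P.transpose(2,0,1); v,u=np.mgrid[0:400,0:640]
hsv=cv2.cvtColor(p,cv2.COLOR_BGR2HSV); b=(u>185)&(u<250)&(v>150)&(v<275)
try:
  rr(P,b&(hsv[...,0]<25)&(hsv[...,1]>120)&(z>50)&(z<67)&(v>175)&(x<600),'pad top')
except Exception as e: print(e)
a=cv2.resize(p[150:240,180:260],None,fx=5,fy=5,interpolation=2)
j,q,_=cam('scene'); c=cv2.resize(q[225:300,370:460],None,fx=4,fy=4,interpolation=2)
o=np.zeros((450,780,3),np.uint8); o[:,:400]=a; o[:c.shape[0],410:410+c.shape[1]]=c; cv2.imwrite(f'pics/{sys.argv[1]}.png',o)
E
python3 look.py l1
```

```text
8.95 [526.51540131 115.48337171  50.40134385] [ 3.14145433e+00  7.77155778e-04 -3.11739284e+00] [-1.79664884 -0.73369878  4.45008745] 39.537498876355926
pad top 34 [array([491.8, 120.9]), array([ 9.3, 12.7]), np.float64(88.4)] [491.6 120.9]
```

View pics/l1.png

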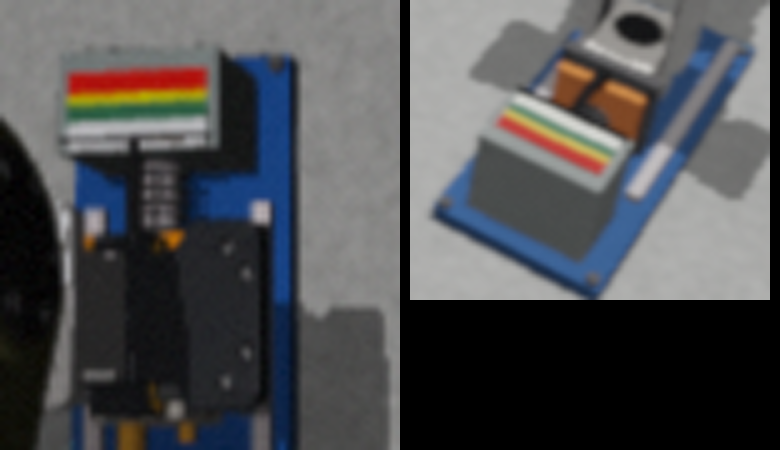

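The top view (left) shows the pointer's tip at (135,140), still at zero of the white field. The scene view (right) shows the flange just short of the orange plate. Pushing on gently to find contact by force.

>>> step_arm(
  series=[1.5, 0.04, 0, 0, 1, 1.5, 0.04, 0, 0, 1, 1, 0.02, 0, 0, 1, 0, 0, 0, 0, 1],
)

```text
clock: 9.55
eef_pos: [529.8, 115.6, 50.4]
eef_rot: [-3.142, -0.001, -3.117]
wrist_force: [-6.9, -0.5, 9.6]
finger_gap: 39.6
finger_force: 30.0
```

>>> step_arm(
  series=[1.5, 0.04, 0, 0, 1, 1.5, 0.04, 0, 0, 1, 1, 0.02, 0, 0, 1, 0, 0, 0, 0, 1],
)

```text
clock: 10.05
eef_pos: [533.2, 115.6, 50.4]
eef_rot: [-3.141, -0.002, -3.117]
wrist_force: [-12.4, -0.9, 14.4]
finger_gap: 39.6
finger_force: 30.0
```

>>> step_arm(
  series=[1.5, 0.04, 0, 0, 1, 1.5, 0.04, 0, 0, 1, 1, 0.02, 0, 0, 1, 0, 0, 0, 0, 1],
)

```text
clock: 10.55
eef_pos: [536.6, 115.7, 50.4]
eef_rot: [-3.141, -0.004, -3.117]
wrist_force: [-17.1, -1.1, 17.7]
finger_gap: 39.6
finger_force: 30.0
```

>>> step_arm(
  series=[0, 0, 0.4, 0, 1, 0, 0, 0, 0, 1, 0, 0, 0, 0, 1],
)

```text
clock: 10.92
eef_pos: [536.6, 115.7, 50.4]
eef_rot: [-3.141, -0.004, -3.117]
wrist_force: [-15.2, -0.3, 12.8]
finger_gap: 39.7
finger_force: 30.0
```

```bash
python3 look.py l2
```

```text
10.925 [536.60303087 115.70764542  50.43414454] [-3.14130291 -0.0039961  -3.11710711] [-15.17964493  -0.27657963  12.80411254] 39.6629622524854
pad top 30 [array([501.4, 121. ]), array([10.8,  9. ]), np.float64(1.2)] [501.4 121.1]
```

View pics/l2.png

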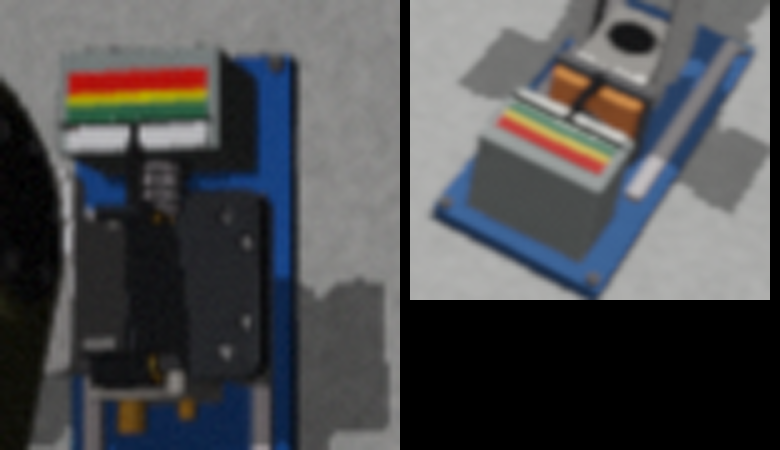

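The pointer has now crossed the white field, and its tip is near (135,125) close to the green edge. I'll read it from pixel profiles averaged over a few frames, and measure the spring plate too.

```bash
cat > prof.py <<'E'
from m import *
s=manip.read_state(); print(s['clock'],s['eef_pos'],s['eef_rot'],s['wrist_force'])
im=[]
for _ in range(4):
    i,p,d=cam('top'); im.append(p)
p=np.mean(im,0); P=cloud(i,d)
for v in range(160,186): print(v,'x%.0f'%P[v,199,0],p[v,199].astype(int),p[v,217].astype(int),'|',p[v,204:211].mean(1).astype(int))
E
python3 prof.py
```

```text
11.025 [536.63637472 115.71301907  50.45439083] [-3.14130996 -0.00392132 -3.11709505] [-14.68671087  -0.14101623  12.83007542]
160 x656 [119 120 116] [122 123 117] | [113 115 115 116 115 118 116]
161 x654 [118 120 114] [122 122 116] | [118 117 117 119 118 118 118]
162 x651 [119 120 113] [118 118 120] | [116 116 116 116 116 116 116]
163 x649 [115 116 118] [ 81  81 150] | [109 109 106 106 105 105 106]
164 x647 [ 79  80 150] [ 26  30 173] | [93 93 87 86 86 85 85]
165 x645 [ 24  27 172] [ 13  20 178] | [72 73 71 71 70 72 71]
166 x643 [ 12  15 173] [ 12  21 177] | [69 68 69 67 69 69 69]
167 x640 [ 10  24 173] [  9  54 177] | [74 73 74 74 76 77 77]
168 x638 [  8  76 177] [  3 130 175] | [ 95  97  95  97 103 103 103]
169 x636 [  5 139 176] [ 25 151 148] | [111 112 112 113 116 115 112]
170 x634 [ 33 143 137] [ 52 118  87] | [102 103 102 103 103 101  95]
171 x632 [ 57 109  72] [63 95 46] | [74 73 72 72 72 72 70]
172 x629 [65 95 45] [63 90 41] | [66 65 66 66 64 65 64]
173 x627 [65 91 42] [55 72 42] | [59 59 61 67 56 54 56]
174 x624 [61 75 50] [104 105 101] | [59 56 43 54 65 68 76]
175 x623 [136 135 133] [161 158 159] | [134 119  43  64 133 140 145]
176 x621 [179 177 177] [183 180 180] | [178 157  55  80 170 178 179]
177 x618 [184 182 181] [183 180 180] | [177 145  52  79 172 182 183]
178 x617 [181 178 178] [165 163 163] | [168 113  40  62 141 175 178]
179 x614 [154 151 150] [108 106 106] | [134  73  28  33  81 126 132]
180 x613 [91 90 89] [39 38 37] | [72 37 21 21 31 52 54]
181 x613 [33 33 32] [23 24 22] | [29 22 20 21 18 27 31]
182 x613 [25 25 24] [18 18 19] | [23 20 21 20 24 51 63]
183 x613 [37 28 23] [19 19 17] | [23 20 19 21 36 69 73]
184 x615 [84 44 24] [23 20 18] | [24 22 21 21 35 62 54]
185 x612 [113  57  21] [28 19 15] | [30 24 21 22 45 90 72]
```

```bash
python3 - <<'E'
import cv2
p=cv2.imread('pics/top0.png').astype(int)
for v in range(162,184): print(v,p[v,199],p[v,217],p[v,204:211].mean(1).astype(int))
E
```

```text
162 [102 104  98] [103 103 106] [101  99  98  99  99 101 100]
163 [ 98 100 101] [ 69  70 131] [94 93 91 92 91 91 90]
164 [ 67  68 130] [ 22  28 152] [81 78 73 75 73 73 73]
165 [ 20  23 150] [ 10  15 155] [63 62 61 61 60 63 60]
166 [  9  15 152] [ 13  20 156] [59 58 59 59 62 59 59]
167 [ 11  22 152] [  7  48 156] [63 63 60 64 69 66 67]
168 [  5  64 154] [  5 114 154] [82 81 83 84 89 89 89]
169 [  5 121 155] [ 19 128 126] [ 97  98  98 100  99 100  96]
170 [ 27 124 117] [ 44 101  75] [87 89 88 87 89 88 82]
171 [49 93 60] [55 82 41] [62 63 60 60 60 62 59]
172 [54 79 36] [65 86 48] [58 60 59 61 60 62 62]
173 [68 87 50] [106 117  97] [77 77 80 90 92 91 91]
174 [123 128 117] [148 149 144] [127 127 132 135 137 136 136]
175 [156 155 155] [156 153 153] [155 154 153 153 153 153 153]
176 [156 154 154] [115 113 113] [137 134 124 123 124 123 124]
177 [116 114 114] [115 113 113] [93 90 64 65 79 80 82]
178 [119 117 116] [138 134 134] [109  86  34  51 108 115 118]
179 [128 126 124] [92 90 89] [115  85  30  46 102 108 106]
180 [77 75 74] [33 33 31] [66 52 21 21 44 46 46]
181 [28 28 27] [21 22 19] [23 22 15 15 20 29 33]
182 [16 16 15] [22 24 21] [19 18 17 18 26 54 59]
183 [30 23 18] [20 22 20] [20 18 15 16 31 63 63]
```

Against the zero picture the pointer bar has moved about 3.3 px (2.2 mm/px), so the plunger is at about 7 mm. I'll ease the downward load and push about 5 mm more.

>>> step_arm(
  series=[0, 0, 0.4, 0, 1, 1.2, 0.03, 0.2, 0, 1, 1.2, 0.03, 0.1, 0, 1, 1.2, 0.03, 0.1, 0, 1, 1.4, 0.03, 0.1, 0, 1, 0, 0, 0, 0, 1, 0, 0, 0, 0, 1, 0, 0, 0, 0, 1],
  squeeze=40,
)

```text
clock: 12.22
eef_pos: [541.1, 115.8, 50.5]
eef_rot: [-3.141, -0.005, -3.117]
wrist_force: [-12.7, -0.4, 5.5]
finger_gap: 39.6
finger_force: 40.0
```

```bash
python3 prof.py; python3 look.py l3
```

```text
12.225 [541.11719214 115.76515861  50.51280969] [-3.14114479 -0.00541797 -3.11705326] [-12.74729955  -0.35185177   5.45854019]
160 x656 [118 120 116] [123 123 117] | [113 116 116 116 115 119 117]
161 x654 [119 120 114] [122 122 116] | [117 118 117 118 116 118 118]
162 x652 [119 120 114] [118 118 120] | [116 116 117 117 116 117 117]
163 x649 [115 116 119] [ 81  82 151] | [110 110 108 107 106 105 106]
164 x647 [ 79  80 151] [ 25  29 174] | [94 93 87 86 85 86 86]
165 x645 [ 24  28 172] [ 12  18 178] | [72 72 72 71 72 70 71]
166 x643 [ 11  17 174] [ 12  20 177] | [68 71 69 69 68 69 69]
167 x460 [ 11  25 174] [ 10  55 178] | [73 73 74 75 76 77 76]
168 x638 [  7  75 177] [  4 131 177] | [ 95  96  96  97 104 104 104]
169 x636 [  6 141 178] [ 25 150 148] | [112 112 112 113 116 115 112]
170 x634 [ 34 145 138] [ 50 116  86] | [103 103 102 103 103 100  95]
171 x632 [ 54 106  69] [46 71 38] | [66 65 61 60 61 60 58]
172 x628 [43 65 32] [54 67 42] | [45 42 34 35 44 44 43]
173 x628 [49 57 43] [121 129 111] | [78 71 30 43 92 95 95]
174 x626 [138 138 133] [170 171 164] | [147 131  46  69 149 157 157]
[... 216 characters left out ...]
 [183 179 179] [166 164 164] | [162  72  25  32  90 170 178]
179 x614 [155 152 152] [109 108 107] | [131  56  23  28  66 125 131]
180 x613 [91 90 89] [39 39 37] | [71 33 22 21 30 53 54]
181 x613 [35 34 33] [24 24 23] | [30 21 20 19 17 28 30]
182 x613 [25 25 23] [20 21 19] | [23 21 20 21 24 40 38]
183 x613 [36 28 22] [16 15 16] | [24 23 19 21 46 88 71]
184 x615 [83 44 22] [26 21 16] | [24 21 21 23 45 84 67]
185 x613 [113  57  22] [28 23 19] | [30 24 21 21 28 51 52]
12.425 [541.12706077 115.79165621  50.53703832] [-3.14114377 -0.00537386 -3.1170204 ] [-14.23244519   0.19509826   5.69813538] 39.42862959170961
pad top 30 [array([505.6, 121.5]), array([11.1,  8.8]), np.float64(2.2)] [505.6 121.3]
```

View pics/l3.png

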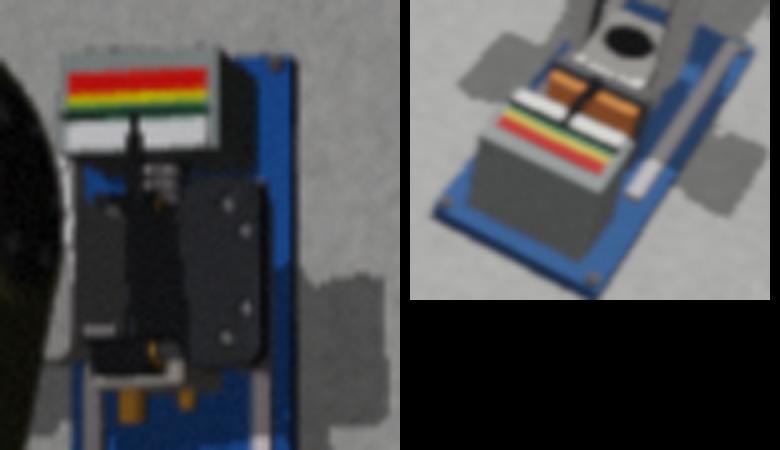

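The bar at row ~172.5 has moved 4.8 px, which puts the plunger at about 11 mm. The measured TCP travel agrees, giving about 11.5 mm. It's well inside green, pressed on the bed, square (yaw 0.0246 against the jig's 0.0245) and still. Handing in.

```bash
python3 -c "
from cell import manip
s=manip.read_state();print(s['eef_pos'],s['qd'].round(4));print(manip.sign_off())"
```

```text
[541.11538338 115.79297544  50.52831807] [ 0.0008 -0.0006  0.001   0.0007  0.0004  0.001 ]
the job is handed in; nothing more can be done
None
```

I handed the job in with the throttle body flat on the jig bed, held square and pressed against the stop, the pointer in the green at about 11 mm (never past about 12 mm) and the gripper still holding; no verdict came back.

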